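# Test the latching stop button on the spares bench

## Robot

A 6-joint arm with a two-finger parallel gripper is mounted at the origin on the work surface. World frame = base frame: x ahead of the robot, y to its left, z up, the work surface at z = 0. Lengths are in m, angles in rad, forces in N, time in s.
With the tool pointing down it reaches from about 0.25 to 0.775 m from the base axis. Payload 8.9 kg.
Tool frame: the origin (TCP) lies midway between the tips of the shut fingers; the grasp point (between the pads) lies 19 mm behind it (robot.pinch_z is the z of the grasp point in the tool frame, in m); z points along the fingers, y is the line along which they close (so a half turn about z gives the same grasp; the last joint's range is limited). The gripper opens to 85 mm and grips with 20 to 120 N. Pads are 22 mm wide; open, the fingers measure 114 mm over their backs; the gripper's body (76 mm by 85 mm) begins 54 mm behind the grasp point. The pads swing forward as they close: fully open they stand 13 mm farther back than shut.
Start: joints at [1.104, 0.291, -0.153, 1.127, 0, 1.431], TCP at [0.169, 0.497, 0.231] pointing down, gripper open.
Joint ranges: [-2.52, 2.52], [-0.91, 1.74], [-1.3, 1.37], [-1.96, 2.02], [-1.52, 1.47], [-3.14, 3.14]. Speed limits (rad/s): [2.22, 2.22, 2.79, 3.14, 3.14, 3.14].

## Interface

Orientations are given as a unit quaternion [x, y, z, w].
In Python, from workcell import robot, optics, cut_out gives the robot as it stands.
- The arm moves only by the shell command python3 -m jog 'ROWS' [FORCE]. ROWS is text: rows parted by semicolons, each of 5 numbers parted by spaces: the opening, from -1 (shut) to 1 (fully open), then the shift along the tool's x, y, z in m, then the turn about the tool's z in degrees. In form: gripper tx ty tz yaw; .... A call has exactly 10 rows; each row is the pose to reach, as a shift and turn from the pose commanded when the call began, along the tool's axes at that moment; what a row does not reach only later rows make up. A row lasts 1/8 s, in which the tool goes at most 62.5 mm and 10.7 degrees, less where a joint would pass 70% of its speed; a pose out of reach is approached as far as the arm can. A call with a gripper value outside its range is refused whole. The fingers move at their own pace and stop on an object; FORCE is the grip in N (left out, the last holds). Time passes only in rows, so rows that repeat a pose let the fingers close, or fill a call up. It gives the time, the measured TCP pose, the force, the opening and the grip force at its end, in the units of the state.
- robot.sense(): the state, without advancing time (a new reading comes with each control period).
- optics.grab_frame(name): name is "scene" or "top"; returns the picture (480x640x3 uint8, red, green, blue); there is no depth.
- optics.get_calibration(name): a dict with "K" (3x3 intrinsics, pixels), "R" (3x3) and "t" (3): a world point X has camera coordinates R X + t. Camera axes: x right, y down, z forward; pixel columns grow to the right and rows downward; lengths in m; the calibration is good to about 2 mm. A picture is of the moment at which its call begins. get_calibration takes no time and is no camera call.
- robot.hand_in(): hands the job in; it is judged then, once.
Trained networks look in the newest picture that a camera, given by its name, has taken for a name from the list of things; names that differ only in an ending like _2 or _b are one class to them, and where a whole thing is asked for, a point or a joint stands for the part that bears it (a point fixed in the world has none). Each returns a list of dicts, best first, with "conf" (0 to 1); they miss things now and then, are a little off and sometimes report something else, mostly with a low value. They report only what shows in the picture. A call takes as long as a camera call.
- cut_out(label, camera): "pixels" (480x640 bool, what is visible of it) and "location" ([column, row] in pixels, amid what is visible of it).
The state is a dict: "t": time; "joint_positions": joint angles; "joint_vel": joint speeds; "joint_torque": joint torques, N m; "tool_pos": TCP position; "orientation": TCP orientation; "wrist_force": force on the tool from outside, world axes, zero at the start; "torque": the same for the moment, N m; "finger_gap": finger opening in m; "finger_force": force on a finger pad.
Only numpy, scipy, OpenCV 4.12 (cv2) and the standard library are available. Lean on these libraries where they do the work, as an engineer would, in place of code of your own. Each camera call takes 0.05 s, during which the arm holds its last target. There are 200 camera calls.

## Task

Check the stop button on the grey control box: press the large mushroom button with two ears all the way in so that it latches, then push one of its ears round clockwise (seen from above) to twist it until the latch lets go and the button springs back out, and leave it standing out. Do not press the two small buttons on the same box, and leave the spare parts lying on and around the box in their places.

Things in the scene. Friction and masses are not known exactly. Their poses are not given: they have to be found in the camera images.
- station: grey control box fixed to the bench, 260 (x) x 150 (y) x 70 mm high; origin at the centre of its underside, z up. On its flat top, in its own frame: the mushroom stop button's axis at x = +50, y = 0; two small buttons at x = -85, y = +35 and -35; otherwise only the loose union
- stop_press (a joint): how far the mushroom head is pushed down, m: 0 standing out, 0.013 bottomed, about 0.0105 latched. Spring loaded: about 3 N to start, rising to about 6 N at the bottom, then a hard stop (pushed faster than 15 mm/s it jolts above 14 N earlier). From about 0.0115 on it is caught and stays in when let go
- stop_twist (a joint): angle of the mushroom head, rad: 0 at rest, grows clockwise seen from above, stop at 1.05. A weak spring (0.03 N m at rest, 0.11 N m at 0.8) brings it back to 0 when let go. With the head latched, the latch lets go at about 0.45 to 0.7 and the head springs out
- stop_top (a point): top centre of the mushroom head, on its axis, 116 mm above the bench when out; moves with the head. Black plastic dome 60 mm across and 20 mm thick, its underside 26 mm above the box top when out, 15 mm latched; below it an aluminium collar 48 mm across, 12 mm high. One ear sticks out of it on either side
- stop_ear (a point): tip of the ear on the box's +y side, mid thickness, 52 mm from the axis; moves with the head. The two ears form a straight bar 104 mm long, 20 wide, 14 thick, along the box's y axis at twist 0, spanning 26 to 40 mm above the box top when out, 15 to 29 latched. Clockwise carries this ear towards the box's +x, the other towards -x
- small_left (a joint): small round button, 28 mm across in a 44 mm aluminium bezel, top 18 mm above the box top, at x = -85, y = +35 in the box frame; 0 up, 0.006 pressed, m. Not to be pressed
- small_right (a joint): the same at y = -35. Not to be pressed
- union: loose brass pipe union 22 mm across, 20 mm high, standing on the box top between the small buttons and the mushroom, on the -y side; origin under its centre
- element: loose heating-element flange, steel disc 72 mm across with three brass studs, 36 mm high; origin under its centre
- gasket: loose black rubber ring, 76 mm across, 12 mm high, lying flat; origin under its centre
- jar: loose closed jar, 56 mm across, 70 mm high; origin under its centre
- capacitor: loose upright aluminium can capacitor, 40 mm across, 75 mm high; origin under its centre
- reducer: loose grey plastic pipe reducer, foot 72 mm across, 60 mm high; origin under its centre
- driver: loose screwdriver lying on the bench; its own x axis runs from handle to tip

How it is judged:
On the way, in this order (a step that is already met when the one before it is completed fails the run):
1. the mushroom button is pressed fully in (about 10 mm: latched) (value of joint stop_press above 0.0098 m and value of joint stop_twist below 0.3 rad), for 0.2 s.
2. still in, its head is twisted clockwise by more than 0.35 rad (value of joint stop_press above 0.006 m and value of joint stop_twist above 0.35 rad).
At the end, for the whole second after the job is handed in: the mushroom button stands out again (within 2 mm) with its head back at rest (within 0.15 rad), the two small buttons are up and every spare lies within 30 mm of where it was (value of joint each of stop_press, small_left, small_right below 0.002 m and value of joint stop_twist below 0.15 rad and distance of each of union, element, gasket, jar, capacitor, reducer, driver from where it was at the start of the episode below 0.03 m); the robot touches nothing.
It fails at once if a small button is pressed (more than 3 mm) (value of joint any of small_left, small_right above 0.003 m).
It fails at once if a spare part is lifted, carried, knocked over or pushed more than 30 mm (distance of any of union, element, gasket, jar, capacitor, reducer, driver from where it was at the start of the episode above 0.03 m or angle between any of union, element, gasket, jar, capacitor, reducer's own z axis and vertical above 0.6 rad).
It also fails if it takes over 38 s, if anything falls off the work surface, if the arm or the gripper's body presses on something with over 40 N, if the wrist force passes 120 N, or if a joint passes its speed limit or range.

## Working session

There is one attempt and no reset: what is moved stays moved. The work goes in short steps, Python scripts to look and compute and a shell command to move; the robot and the scene stay as the last step left them, time stands still between calls to the robot, and variables do not carry over. Pictures are saved under pics/ and viewed, at most 10 in all, crops included, and the job is handed in when it is done.

```bash
mkdir -p pics; cat > h.py <<'E'
import numpy as np, cv2
from workcell import robot, optics, cut_out
def ray(cam,uv,z):
    c=optics.get_calibration(cam);K,R,t=map(np.array,(c["K"],c["R"],c["t"]))
    C=-R.T@t; d=R.T@np.linalg.solve(K,[uv[0],uv[1],1]); return C+d*(z-C[2])/d[2]
def proj(cam,X):
    c=optics.get_calibration(cam);K,R,t=map(np.array,(c["K"],c["R"],c["t"]))
    p=K@(R@np.array(X)+t); return p[:2]/p[2]
E
python3 - <<'E'
from h import *
for c in("top","scene"):
    cv2.imwrite(f"pics/{c}0.png",optics.grab_frame(c)[:,:,::-1])
    k=optics.get_calibration(c);print(c,np.round(-np.array(k["R"]).T@k["t"],3))
    for n,z in(("station",.07),("stop_top",.1),("small_left",.088),("union",.09)):
        for r in cut_out(n,c)[:3]:print(n,round(r["conf"],2),r["location"],ray(c,r["location"],z).round(4),r["pixels"].sum())
s=robot.sense();print(s)
E
```

```text
top [0.414 0.043 0.894]
station 0.75 [380.0, 264.2] [ 0.524  -0.0624  0.07  ] 14044
stop_top 0.79 [389.9, 225.6] [ 0.5828 -0.0761  0.1   ] 1462
small_left 0.62 [348.7, 306.7] [ 0.4536 -0.0086  0.088 ] 251
union 0.47 [406.4, 287.6] [ 0.4836 -0.1012  0.09  ] 143
scene [ 0.898 -0.59   0.606]
station 0.61 [289.8, 322.9] [ 0.5689 -0.1037  0.07  ] 17668
stop_top 0.6 [306.0, 296.3] [ 0.5801 -0.074   0.1   ] 1528
small_left 0.59 [252.1, 258.5] [ 0.4504 -0.0174  0.088 ] 239
union 0.77 [239.7, 300.1] [ 0.4923 -0.1116  0.09  ] 206
union 0.71 [292.1, 322.7] [ 0.5838 -0.1201  0.09  ] 17533
{'t': 0.5, 'joint_positions': array([ 1.10369336e+00,  2.90708108e-01, -1.53421639e-01,  1.12670964e+00,
        2.47142168e-05,  1.43151094e+00]), 'joint_vel': array([-0.00084973, -0.00099422,  0.00130251, -0.00023178, -0.0014038 ,
       -0.00016227]), 'joint_torque': array([-1.25421724e-03, -5.36656523e+01,  3.31441033e+01,  3.05034286e-03,
       -1.86564330e-04, -2.57002057e-06]), 'tool_pos': array([0.16901207, 0.4970335 , 0.2312928 ]), 'orientation': array([ 1.63175848e-01,  9.86597001e-01, -1.68599464e-05, -1.82221403e-05]), 'wrist_force': array([ 0.61785891,  0.59806717, -0.12572816]), 'torque': array([-0.0614592 , -0.02413288,  0.01992187]), 'finger_force': 0.0, 'finger_gap': 0.08518981855579548}
```

View pics/top0.png

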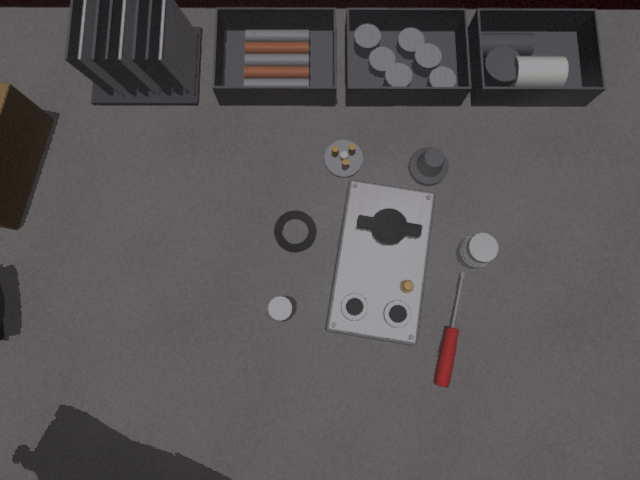

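View pics/scene0.png

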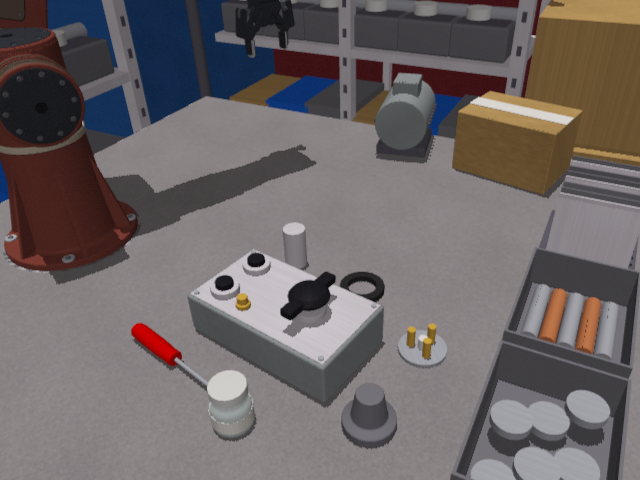

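The top view shows the mushroom at (389,227) with ears running from (358,222) to (421,231). The small buttons are at (354,307) and (398,314), and the union at (407,287). The +y ear is clear on its -x side, so I'll push there. Next I'll fit the box pose.

```bash
cat >> h.py <<'E'
def station():
    from scipy.optimize import least_squares
    obs=[]
    for cam in("top","scene"):
        optics.grab_frame(cam)
        for n,X in(("stop_top",(.05,0,.103)),("small_left",None),("small_right",None)):
            for r in cut_out(n,cam)[:2]:
                if r["conf"]<.3: continue
                l=np.array(r["location"])
                if X: obs.append((cam,l,X)); break
                g=ray(cam,l,.088); Y=.035 if g[1]>-.05 else -.035
                obs.append((cam,l,(-.085,Y,.086)))
    for uv,X in zip([(352,182),(434,192),(415,343),(329,331)],[(.13,.075),(.13,-.075),(-.13,-.075),(-.13,.075)]): obs.append(("top",np.array(uv),(*X,.07)))
    def w(p,X): c,s=np.cos(p[2]),np.sin(p[2]); return [p[0]+c*X[0]-s*X[1],p[1]+s*X[0]+c*X[1],X[2]]
    f=lambda p:np.concatenate([proj(c,w(p,X))-l for c,l,X in obs])
    r=least_squares(f,[.53,-.065,-.13],loss="soft_l1")
    return r.x,f(r.x).reshape(-1,2),w,obs
E
python3 - <<'E'
from h import *
p,e,w,obs=station();print(p,np.degrees(p[2]))
for o,x in zip(obs,e):print(o[0],o[1],o[2],x.round(1))
for X in((.05,0,.116),(.05,.052,.103),(-.085,.035,0)):print(w(p,X))
im=cv2.imread("pics/top0.png")
for X in((.05,0,.116),(.05,.052,.103),(.05,-.052,.103),(-.085,.035,.088),(-.085,-.035,.088),(.13,.075,.07),(-.13,-.075,.07),(.13,-.075,.07),(-.13,.075,.07)):
    cv2.circle(im,tuple(int(round(v*8)) for v in proj("top",w(p,X))),12,(0,0,255),-1,shift=3)
cv2.imwrite("pics/fit.png",cv2.resize(im[160:360,300:460],None,fx=3,fy=3,interpolation=cv2.INTER_CUBIC))
# target in tool frame
s=robot.sense();from scipy.spatial.transform import Rotation as R
T=R.from_quat(s["orientation"]);print("delta tool to 30mm above top",T.inv().apply(np.array(w(p,(.05,0,.146)))-s["tool_pos"]))
x=T.as_matrix()[:,0];print("tool x angle",np.degrees(np.arctan2(x[1],x[0])))
E
```

```text
[ 0.53208024 -0.06690499 -0.17357669] -9.945211487516671
top [390.9 227.7] (0.05, 0, 0.103) [-1.1 -1.6]
top [349.9 306.3] (-0.085, 0.035, 0.086) [ 4.5 -0.1]
top [381.3 262.5] (-0.085, -0.035, 0.086) [16.5 51.3]
top [397.9 310.3] (-0.085, -0.035, 0.086) [-0.1  3.5]
scene [161.8 344.7] (0.05, 0, 0.103) [144.3 -49.2]
scene [252.4 258. ] (-0.085, 0.035, 0.086) [1.8 2.3]
scene [222.9 283.9] (-0.085, -0.035, 0.086) [-1.  -0.9]
top [352 182] (0.13, 0.075, 0.07) [-1.6 -4.4]
top [434 192] (0.13, -0.075, 0.07) [3.4 0.2]
top [415 343] (-0.13, -0.075, 0.07) [1.9 3.4]
top [329 331] (-0.13, 0.075, 0.07) [-4.3 -0.8]
[np.float64(0.5813289079289756), np.float64(-0.07554031291893488), 0.116]
[np.float64(0.5903096399966662), np.float64(-0.02432169861194338), 0.103]
[np.float64(0.45440222890830856), np.float64(-0.017750883498109403), 0]
delta tool to 30mm above top [-0.57468654 -0.40936837  0.08532988]
tool x angle 161.21876481394696
```

View pics/fit.png

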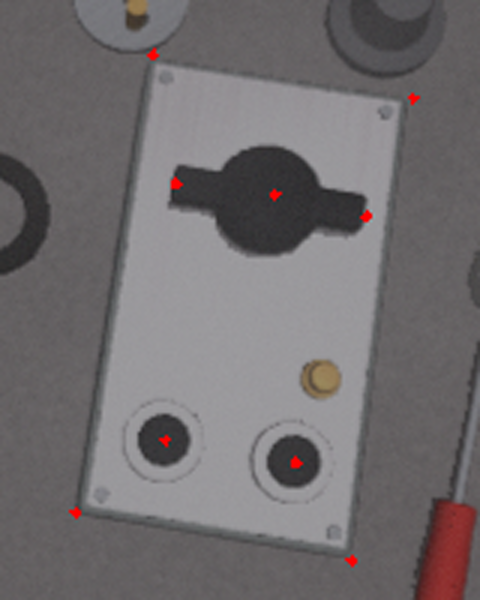

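The fit overlay lands on the small buttons, but it sits a few pixels off on the dome, because bad detections pulled it. I'll refit with points read off the crop.

```bash
python3 - <<'E'
from h import *
from scipy.optimize import least_squares
from scipy.spatial.transform import Rotation as R
P=[((267,200),(.05,0,.106)),((163,440),(-.085,.035,.088)),((293,462),(-.085,-.035,.088)),((170,187),(.05,.052,.103)),((366,215),(.05,-.052,.103)),((152,65),(.13,.075,.07)),((405,100),(.13,-.075,.07)),((348,548),(-.13,-.075,.07)),((80,510),(-.13,.075,.07))]
obs=[("top",np.array([300+(a[0]-1)/3,160+(a[1]-1)/3]),X) for a,X in P]+[("scene",np.array(a),X) for a,X in (((308.5,295.5),(.05,0,.106)),((256.5,260),(-.085,.035,.088)),((224.5,283),(-.085,-.035,.088)))]
def w(p,X): c,s=np.cos(p[2]),np.sin(p[2]); return [p[0]+c*X[0]-s*X[1],p[1]+s*X[0]+c*X[1],X[2]]
f=lambda p:np.concatenate([proj(c,w(p,X))-l for c,l,X in obs])
r=least_squares(f,[.53,-.065,-.13],loss="soft_l1");p=r.x
print(p,np.degrees(p[2]));print(f(p).reshape(-1,2).round(1))
np.save("p.npy",p);print(w(p,(.05,0,.116)))
s=robot.sense();T=R.from_quat(s["orientation"]);print(T.inv().apply(np.array(w(p,(.05,0,.146)))-s["tool_pos"]))
E
```

```text
[ 0.53283098 -0.06551655 -0.16807839] -9.630182497224663
[[ 0.4 -1.1]
 [-0.1 -0.5]
 [ 0.1 -0.5]
 [ 0.6 -1.6]
 [-0.9 -0.4]
 [-1.2 -4. ]
 [ 1.5 -1.5]
 [ 0.8  3.4]
 [-2.1  0.4]
 [-1.4 -2.2]
 [-1.8 -1. ]
 [-2.  -1.2]]
[np.float64(0.5821263845623941), np.float64(-0.07388096076135894), 0.116]
[-0.57490732 -0.40754062  0.08532996]
```

```bash
python3 -m jog '-1 -0.05 -0.04 0 8; -1 -0.11 -0.08 0 16; -1 -0.17 -0.12 0.01 24; -1 -0.23 -0.163 0.02 32; -1 -0.29 -0.205 0.03 40; -1 -0.35 -0.248 0.04 48; -1 -0.41 -0.29 0.05 56; -1 -0.47 -0.333 0.05 64; -1 -0.53 -0.375 0.05 72; -1 -0.573 -0.407 0.06 81'
cat >> h.py <<'E'
from scipy.spatial.transform import Rotation as R
A=np.array([.581,-.074]);PSI=np.radians(-9.6)
def box(x,y,z): # mm rel. to button axis in box axes -> world
    c,s=np.cos(PSI),np.sin(PSI); return np.array([A[0]+(c*x-s*y)/1e3,A[1]+(s*x+c*y)/1e3,z])
def togo(X):
    s=robot.sense();T=R.from_quat(s["orientation"]);x=T.as_matrix()[:,0]
    print("t",s["t"],"pos",s["tool_pos"].round(4),"F",s["wrist_force"].round(1),"M",s["torque"].round(2),"yaw",np.degrees(np.arctan2(x[1],x[0])).round(1),"shift",T.inv().apply(X-s["tool_pos"]).round(4))
E
python3 -c "from h import *;togo(box(0,0,.121))"
```

```text
t: 2.15
tool_pos: [0.5347, -0.0087, 0.1789]
orientation: [0.767, 0.642, 0.0, 0.0]
wrist_force: [1.9, 0.2, 0.2]
finger_gap: -0.0001
finger_force: 0.0
t 2.15 pos [ 0.5347 -0.0087  0.1789] F [1.9 0.2 0.2] M [ 0.04 -0.03  0.01] yaw 79.9 shift [-0.0562  0.0569  0.0579]
```

```bash
python3 -m jog '-1 0 0 0 0; -1 0 0 0 0; -1 0 0 0 0; -1 0 0 0 0; -1 0 0 0 0; -1 0 0 0 0; -1 0 0 0 0; -1 0 0 0 0; -1 0 0 0 0; -1 0 0 0 0' >/dev/null
python3 -c "from h import *;togo(box(0,0,.121))"
```

```text
t 3.4 pos [ 0.5334 -0.0068  0.1787] F [-0.4 -0.5 -0.1] M [ 0.07  0.03 -0.01] yaw 80.2 shift [-0.0582  0.0583  0.0577]
```

```bash
python3 -m jog '-1 -0.015 0.015 0 0; -1 -0.03 0.03 0 0; -1 -0.045 0.045 0.015 0; -1 -0.058 0.058 0.03 0; -1 -0.058 0.058 0.042 0; -1 -0.058 0.058 0.05 0; -1 -0.058 0.058 0.055 0; -1 -0.058 0.058 0.055 0; -1 -0.058 0.058 0.055 0; -1 -0.058 0.058 0.055 0' >/dev/null
python3 - <<'E'
from h import *
togo(box(0,0,.121))
cv2.imwrite("pics/pre.png",cv2.resize(optics.grab_frame("scene")[200:400,180:420,::-1],None,fx=3,fy=3))
E
```

```text
t 4.65 pos [ 0.581  -0.0737  0.1242] F [ 0.1 -1.1  0.2] M [0.01 0.01 0.04] yaw 80.2 shift [-0.0003  0.0001  0.0032]
```

View pics/pre.png

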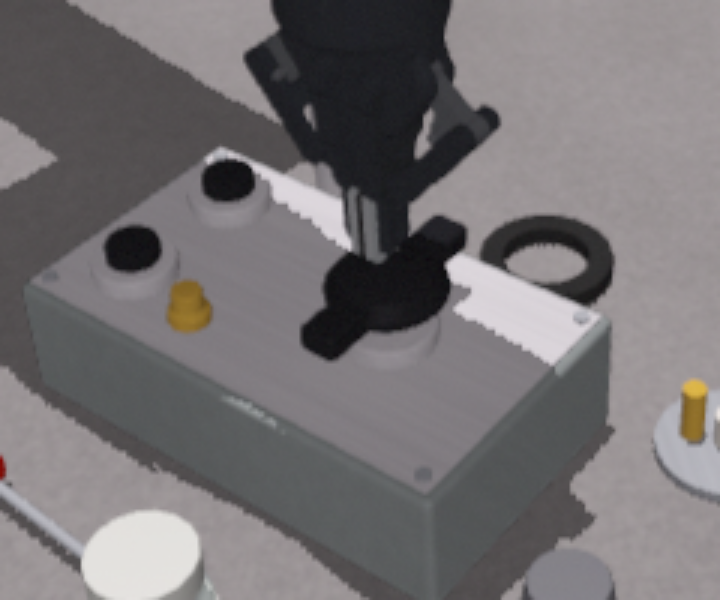

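The shut fingers stand just above the dome centre, with linkages clear. I'll press slowly.

```bash
python3 -m jog '-1 0 0 0.004 0; -1 0 0 0.0075 0; -1 0 0 0.009 0; -1 0 0 0.0105 0; -1 0 0 0.012 0; -1 0 0 0.0135 0; -1 0 0 0.015 0; -1 0 0 0.0165 0; -1 0 0 0.018 0; -1 0 0 0.0195 0'
python3 -m jog '-1 0 0 0.001 0; -1 0 0 0.0015 0; -1 0 0 0.002 0; -1 0 0 0.0025 0; -1 0 0 0.0025 0; -1 0 0 0.0025 0; -1 0 0 0.0025 0; -1 0 0 0.0025 0; -1 0 0 0.0025 0; -1 0 0 0.0025 0'
```

```text
t: 5.95
tool_pos: [0.5808, -0.0737, 0.1041]
orientation: [0.765, 0.644, 0.0, 0.0]
wrist_force: [0.1, 1.1, 4.6]
finger_gap: 0.0002
finger_force: 2.3
t: 7.2
tool_pos: [0.581, -0.0738, 0.1026]
orientation: [0.765, 0.644, 0.0, 0.0]
wrist_force: [-3.0, 0.6, 12.7]
finger_gap: -0.0002
finger_force: 6.6
```

Bottomed at 12.7 N. Now lift and move to the -x side of the +y ear.

```bash
python3 -m jog '-1 0 0 -0.01 0; -1 0 0 -0.03 0; -1 0.01 -0.01 -0.03 0; -1 0.025 -0.02 -0.03 0; -1 0.04 -0.03 -0.03 0; -1 0.046 -0.036 -0.03 0; -1 0.046 -0.036 -0.02 0; -1 0.046 -0.036 0 0; -1 0.046 -0.036 0.008 0; -1 0.046 -0.036 0.014 0'
python3 - <<'E'
from h import *
togo(box(-36,46,.088))
a=cv2.resize(optics.grab_frame("scene")[220:370,200:400,::-1],None,fx=2,fy=2)
b=cv2.resize(optics.grab_frame("top")[180:330,300:500,::-1],None,fx=2,fy=2)
cv2.imwrite("pics/side.png",np.hstack([a,b]))
E
```

```text
t: 8.45
tool_pos: [0.553, -0.0225, 0.0871]
orientation: [0.765, 0.644, -0.0, -0.0]
wrist_force: [-0.4, -0.4, -0.5]
finger_gap: -0.0004
finger_force: 0.0
t 8.45 pos [ 0.553  -0.0225  0.0871] F [-0.4 -0.4 -0.5] M [ 0.02 -0.03  0.03] yaw 80.2 shift [-0.0001  0.0002 -0.0009]
```

View pics/side.png

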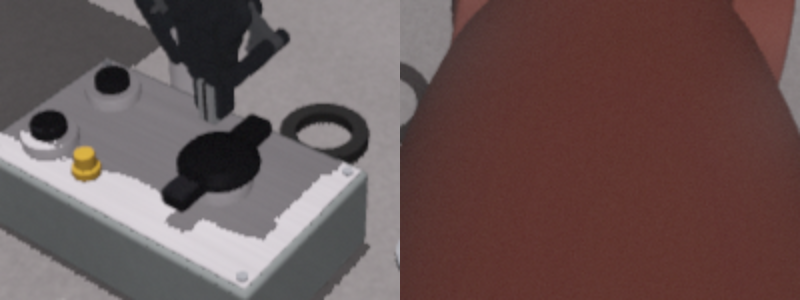

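Latched: the head sits low on its collar. The fingertips are beside the ear with a clear gap. Sweep it along the arc.

```bash
python3 -m jog '-1 0 0.005 0 0; -1 0 0.01 0 0; -1 0 0.014 0 0; -1 0.001 0.0165 0 3; -1 0.002 0.0187 0 6; -1 0.003 0.021 0 8.5; -1 0.0035 0.0236 0 11.5; -1 0.004 0.026 0 14; -1 0.0044 0.0286 0 17; -1 0.0049 0.0336 0 23'
python3 -c "from h import *;togo(box(-2.4,50.9,.087))"
```

```text
t: 9.8
tool_pos: [0.5869, -0.0226, 0.0877]
orientation: [0.878, 0.478, 0.0, -0.001]
wrist_force: [-1.2, 1.9, 0.9]
finger_gap: -0.0002
finger_force: 1.1
t 9.8 pos [ 0.5869 -0.0226  0.0877] F [-1.2  1.9  0.9] M [0.53 0.22 0.  ] yaw 57.1 shift [-0.0005  0.0006  0.0007]
```

```bash
python3 -m jog '-1 0.001 0.0023 0 3; -1 0.002 0.0047 0 6; -1 0.003 0.007 0 8.5; -1 0.0035 0.0096 0 11.5; -1 0.004 0.012 0 14; -1 0.0044 0.0146 0 17; -1 0.0047 0.017 0 20; -1 0.0049 0.0196 0 23; -1 0.0049 0.0196 0 23; -1 0.0049 0.0196 0 23'
python3 - <<'E'
from h import *
togo(box(0,0,.1))
cv2.imwrite("pics/tw.png",cv2.resize(optics.grab_frame("scene")[220:370,200:400,::-1],None,fx=3,fy=3))
E
```

```text
t: 11.05
tool_pos: [0.6063, -0.0292, 0.0878]
orientation: [0.956, 0.295, 0.0, -0.0]
wrist_force: [-0.7, 4.1, 1.7]
finger_gap: -0.0001
finger_force: 1.8
t 11.05 pos [ 0.6063 -0.0292  0.0878] F [-0.7  4.1  1.7] M [ 0.77  0.03 -0.03] yaw 34.3 shift [-0.0461  0.0228 -0.0122]
```

View pics/tw.png

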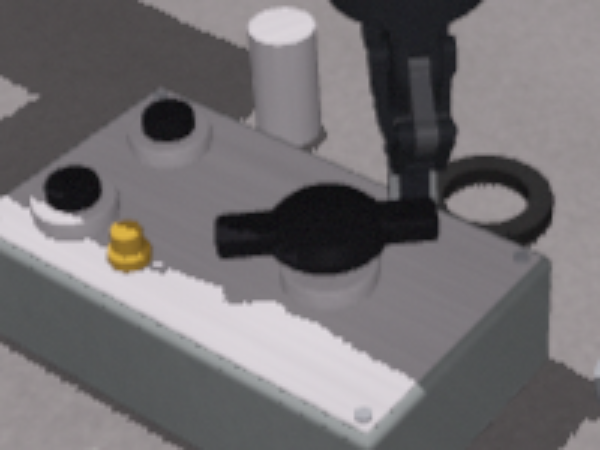

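The head appears sprung out, with the collar showing fully. I'll reverse the arc so it follows back to rest.

```bash
python3 -m jog '-1 -0.0026 -0.0045 0 -6; -1 -0.0053 -0.0087 0 -11.5; -1 -0.0086 -0.0125 0 -17; -1 -0.0122 -0.0162 0 -23; -1 -0.016 -0.0193 0 -29; -1 -0.0204 -0.0221 0 -34.5; -1 -0.025 -0.0243 0 -40; -1 -0.0297 -0.0263 0 -46; -1 -0.035 -0.031 0 -46; -1 -0.0397 -0.0361 0 -46'
python3 -m jog '-1 0 0 -0.01 0; -1 0 0 -0.03 0; -1 0 0 -0.05 0; -1 0 0 -0.08 0; -1 0 0 -0.1 0; -1 -0 -0.03 -0.11 0; -1 0 -0.06 -0.11 0; -1 0.03 -0.09 -0.11 0; -1 0.06 -0.12 -0.11 0; -1 0.09 -0.15 -0.11 0'
python3 - <<'E'
from h import *
togo(box(0,0,.1))
a=cv2.resize(optics.grab_frame("scene")[200:440,120:440,::-1],(400,300))
b=cv2.resize(optics.grab_frame("top")[120:400,240:520,::-1],(300,300))
cv2.imwrite("pics/end.png",np.hstack([a,b]))
E
```

```text
t: 12.35
tool_pos: [0.5526, -0.0223, 0.0876]
orientation: [0.766, 0.643, -0.0, 0.0]
wrist_force: [0.2, 0.1, 0.1]
finger_gap: -0.0002
finger_force: 0.0
t: 13.6
tool_pos: [0.4201, 0.0929, 0.1986]
orientation: [0.765, 0.644, 0.001, 0.0]
wrist_force: [0.3, 0.9, -0.6]
finger_gap: 0.0002
finger_force: 0.0
t 13.6 pos [0.4201 0.0929 0.1986] F [ 0.3  0.9 -0.6] M [-0.   -0.05  0.02] yaw 80.1 shift [-0.137   0.1869  0.0988]
```

View pics/end.png

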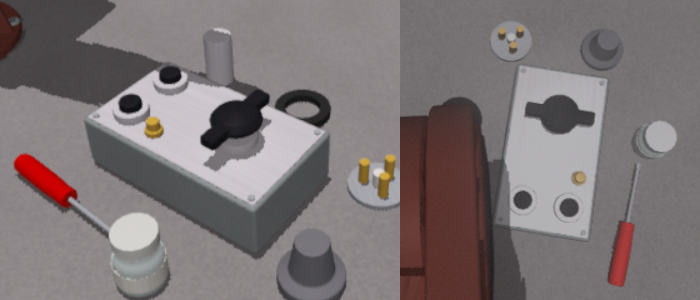

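The head looks out and back at rest, and the spares look unmoved. I'll check the dome outline against the first picture before handing in.

```bash
python3 - <<'E'
from h import *
a=cv2.imread("pics/scene0.png"); b=optics.grab_frame("scene")[:,:,::-1]
for n,r in(("head",(265,325,275,345)),("small",(245,300,205,275))):
    m=[(i[r[0]:r[1],r[2]:r[3]].max(2)<45) for i in(a,b)]
    for k in m: y,x=np.nonzero(k);print(n,k.sum(),x.mean().round(2),y.mean().round(2),y.min(),x.min(),x.max())
E
```

```text
head 1372 33.86 30.3 7 6 69
head 1359 33.84 30.22 7 6 69
small 385 33.93 26.94 9 11 59
small 385 34.08 26.75 8 11 59
```

Outlines match the start.

```bash
python3 -c "from workcell import robot;print(robot.hand_in())"
```

```text
the job is handed in; nothing more can be done
None
```

The stop button was pressed in until it latched, then released by pushing its +y ear clockwise. It stands out and at rest again, the small buttons and spares show no movement in the pictures, and the job is handed in; no verdict came back.

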